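# Switch the green lamp test supply on at its tab-lock selector

## Task

Switch on the green lamp test supply: pinch the two orange release tabs of the selector on its top together, turn the selector clockwise until its white pointer stands at the white dot, and let go so that both tabs spring out again and lock it there. Leave the selector of the grey supply alone.

Things in the scene. Friction and masses are not known exactly. Their poses are not given: they have to be found in the camera images.
- green: Green lamp test supply: fixed green steel box, 220 (x) x 180 (y) x 70 mm high, origin under its centre. Its selector stands on the top, 35 mm from the centre towards -x (the robot's side); a white lamp socket, 49 mm wide and 8 mm high, lies at +78 mm with a pilot lens (12 mm wide, 5 mm high) on either side; the rest of the top is clear.
- green_grip (a point): Where to pinch: on the selector's upright axis, 30 mm above the green box's top (100 mm above the table), near mid-height of the tabs. The selector has a black round core 40 mm across, its top 48 mm above the box, with a white pointer line from its centre to its rim and down its side. The frame turns with it: x along the pointer, y from tab to tab (close the fingers along y), z up.
- green_knob (a joint): Angle (rad) of the green supply's selector, growing clockwise seen from above. About 0: pointer at the red dot (off); 1.05: at the white dot (on); hard stop at 1.23. Locked (4 degrees of play) unless both tabs are in, then it turns easily (0.06 N m). Between the dots the lock ring keeps the tabs in; within 10 degrees of the white dot they can spring out.
- green_tab_left (a joint): Inward travel (m) of the upright orange tab on the selector's +y side: 0 out, 0.006 fully in (hard stop), unlocked from 0.004; spring 3 N at first, 7 N at the stop. Tabs are 20 mm wide, 5 mm thick, 11 to 45 mm above the box top, 64 mm apart over their outer faces, 52 mm when both are in. An aluminium lock ring 68 mm across and 8 mm high lies below: keep fingertips above it.
- green_tab_right (a joint): The same for the orange tab on the selector's -y side. The two tabs move independently; both must be in for the selector to turn.
- grey_knob (a joint): Angle (rad) of the same kind of selector on the grey supply, an equal box painted grey that stands at the other place, left or right. It must stay at its red dot (about 0).

How it is judged (in metres and radians):
On the way:
1. both orange tabs of the green selector are pinched in (value of joint each of green_tab_left, green_tab_right above 0.003 m), for 0.1 s.
At the end, for the whole second after the job is handed in: The green supply's selector rests within about 10 degrees of the white dot (0.86 to 1.26 rad), both its tabs have sprung out to within 1.5 mm, and the grey supply's selector is still at its red dot (within 0.15 rad) (value of joint green_knob between 0.86 and 1.26 rad and velocity of joint green_knob between -0.05 and 0.05 rad/s and value of joint each of green_tab_left, green_tab_right below 0.0015 m and value of joint grey_knob between -0.15 and 0.15 rad); the robot touches nothing.
It fails at once if the grey supply's selector is turned (value of joint grey_knob above 0.2 rad or value of joint grey_knob below -0.2 rad).
It fails at once if the green selector is forced round with a tab still out (value of joint green_knob between 0.3 and 0.7 rad and value of joint any of green_tab_left, green_tab_right below 0.002 m).
It also fails if it takes over 30 s, if anything falls off the work surface, if the arm or the gripper's body presses on something with over 40 N, if the wrist force passes 120 N, or if a joint passes its speed limit or range.

## Robot

A 7-joint arm with a two-finger parallel gripper is mounted at the origin on the work surface. World frame = base frame: x ahead of the robot, y to its left, z up, the work surface at z = 0. Lengths are in mm, angles in rad, forces in N, time in s.
With the tool pointing down it reaches from about 400 to 875 mm from the base axis. Payload 4.4 kg.
Tool frame: the origin (TCP) lies midway between the tips of the shut fingers; the grasp point (between the pads) lies 19 mm behind it (ctrl.grip_point_offset is the distance from the TCP to the grasp point, in mm); z points along the fingers, y is the line along which they close (so a half turn about z gives the same grasp; the last joint's range is limited). The gripper opens to 85 mm and grips with 20 to 120 N. Pads are 22 mm wide; open, the fingers measure 114 mm over their backs; the gripper's body (76 mm by 85 mm) begins 54 mm behind the grasp point. The pads swing forward as they close: fully open they stand 13 mm farther back than shut.
Start: joints at [-1.373, 0.628, 0.038, 1.517, -0.027, 0.996, -0.02], TCP at [169.463, 627.535, 231.313] pointing down, gripper open.
Joint ranges: [-3.06, 3.06], [-0.37, 2.12], [-1.25, 1.32], [0.18, 2.47], [-1.1, 4.24], [0.23, 1.98], [-2.94, 2.94]. Speed limits (rad/s): [2.57, 2.57, 3.14, 3.14, 3.14, 3.14, 3.14].

## Interface

Orientations are given as [roll, pitch, yaw] about the fixed x, y, z axes, in that order (R = Rz(yaw) Ry(pitch) Rx(roll)).
In Python, from cell import ctrl gives the robot as it stands.
- The arm moves only by the tool drive_effector, called as a command line: name --argument value ..., lists and objects as JSON in quotes. Schema: {"type":"object","properties":{"ticks":{"type":"array","items":{"type":"number"},"minItems":7,"maxItems":84},"only":{"type":"string"},"quiet":{"type":"boolean"},"lines":{"type":"string"}},"required":["ticks"],"additionalProperties":false}. ticks is one flat list of numbers that holds 1 to 12 rows one after another, with no inner brackets; each row has 7 numbers: dx, dy, dz in shares of the most that a row can go, 1 being 50 mm, then a rotation vector rx, ry, rz in fractions of the full range, 1 being pi rad, then the finger opening in mm; each row shifts and turns the commanded pose from where the row before left it, along the tool's axes as they then stand; what a row does not reach is not made up. A row lasts 1/10 s, in which the tool goes at most 50 mm and 0.15 rad, less where a joint would pass 70% of its speed; a pose out of reach is approached as far as the arm can. The fingers move at their own pace and stop on an object; the grip force is fixed at half the most. Time passes only in rows, so rows that do not move let the fingers close. The tool returns the time, the measured TCP pose, the force, the opening and the grip force at its end. only (a regular expression) keeps the lines of the reply that match it, lines (a string "A,B") keeps lines A to B, and quiet returns only ok. No shift or turn number may pass 1 either way. Input that does not fit is refused with a message, and nothing moves.
- ctrl.read_state(): the state, without advancing time (a new reading comes with each control period).
- ctrl.get_image(name): name is "scene" or "top"; returns the picture (420x560x3 uint8, blue, green, red); there is no depth.
- ctrl.calibration(name): a dict with "fx", "fy", "cx", "cy" (pixels), "rvec" (rotation vector, rad) and "tvec" (3), from world to camera coordinates, as OpenCV has them. Camera axes: x right, y down, z forward; pixel columns grow to the right and rows downward; lengths in mm; the calibration is good to about 2 mm. A picture is of the moment at which its call begins. calibration takes no time and is no camera call.
- ctrl.finish_job(): hands the job in; it is judged then, once.
The state is a dict: "clock": time; "qpos": joint angles; "qd": joint speeds; "tau": joint torques, N m; "eef_pos": TCP position; "tool_rot": TCP orientation; "force": force on the tool from outside, world axes, zero at the start; "torque": the same for the moment, N m; "width": finger opening in mm; "gripper_force": force on a finger pad.
Only numpy, scipy, OpenCV 4.12 (cv2) and the standard library are available. Lean on these libraries where they do the work, as an engineer would, in place of code of your own. Each camera call takes 0.05 s, during which the arm holds its last target. There are 200 camera calls.

## Working session

There is one attempt and no reset: what is moved stays moved. The work goes in short steps, Python scripts to look and compute and a tool call to move; the robot and the scene stay as the last step left them, time stands still between calls to the robot, and variables do not carry over. Pictures are saved under pics/ and viewed, at most 10 in all, crops included, and the job is handed in when it is done.

```bash
mkdir -p pics; ls
```

Run:
```python
from cell import ctrl
import cv2,numpy as np
a=ctrl.get_image("scene");b=ctrl.get_image("top")
cv2.imwrite("pics/s0.png",a);cv2.imwrite("pics/t0.png",b)
for n in("scene","top"):print(ctrl.calibration(n))
s=ctrl.read_state();print(s)
```

```text
cell.py
pics
{'fx': 412.7902694444713, 'fy': 412.7902694444713, 'cx': 282.44748702619665, 'cy': 216.73319420565772, 'rvec': array([ 1.28944223,  2.13121985, -1.03742471]), 'tvec': array([ 279.98451645, -243.07223447, 1204.18241621])}
{'fx': 457.411203827339, 'fy': 457.411203827339, 'cx': 279.05584908116873, 'cy': 215.94077806187755, 'rvec': array([ 2.1297445 , -2.08811245,  0.23393731]), 'tvec': array([-18.98525569, 565.13402053, 880.11362395])}
{'clock': 0.1, 'qpos': array([-1.37281993,  0.62925456,  0.03844731,  1.5182446 , -0.02702076,
        0.99627864, -0.01998018]), 'qd': array([-0.0008721 , -0.00032186,  0.00073108, -0.00342711,  0.00080771,
       -0.00180843, -0.00056113]), 'tau': array([ 3.26242814e-03, -5.64526463e+01,  1.23110209e+00, -1.93971634e+01,
        1.14638591e-02,  5.37381798e-03, -3.36697752e-06]), 'eef_pos': array([169.29781897, 627.00592824, 230.48795638]), 'tool_rot': array([-3.13992523e+00,  1.60629506e-07,  2.87782324e+00]), 'force': array([ 0.60273315, -0.02585875,  0.25681286]), 'torque': array([-0.04399267, -0.06024117, -0.03530052]), 'gripper_force': 0.0, 'width': 85.36663563900515}
```

View pics/s0.png

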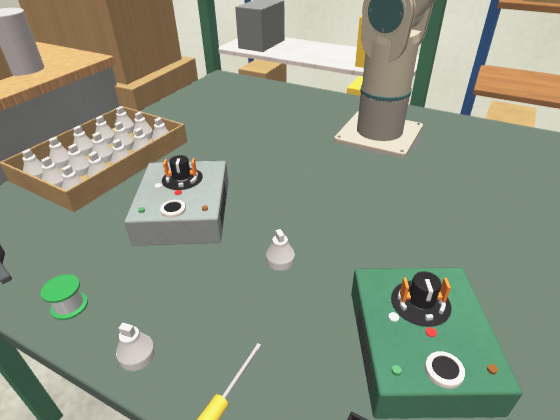

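View pics/t0.png

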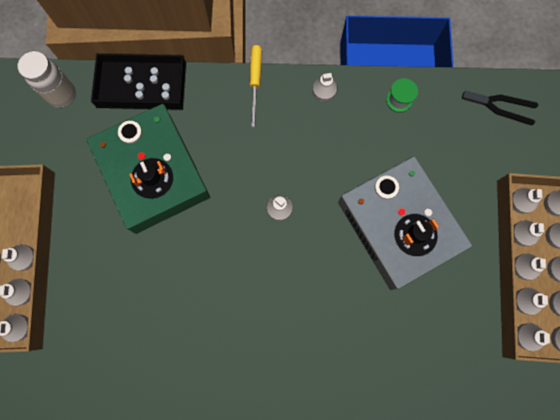

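The top view shows the green box at the upper left, with its selector near px (151,177), red dot (141,157), white dot (167,157) and socket (129,131). In the scene view its selector is at (425,295). The grey box is on the right in the top view.

Create h.py:
```python
from cell import ctrl
import cv2,numpy as np
def cam(n):
    c=ctrl.calibration(n);K=np.array([[c['fx'],0,c['cx']],[0,c['fy'],c['cy']],[0,0,1.]])
    R=cv2.Rodrigues(np.array(c['rvec']))[0];return K,R,np.array(c['tvec'],float)
def plane(n,uv,z):
    K,R,t=cam(n);C=-R.T@t;d=R.T@np.linalg.inv(K)@np.array([*uv,1.]);return C+d*(z-C[2])/d[2]
def tri(us,ut):
    P=[K@np.c_[R,t] for K,R,t in(cam("scene"),cam("top"))]
    X=cv2.triangulatePoints(P[0],P[1],np.array(us,float).reshape(2,1),np.array(ut,float).reshape(2,1));return (X[:3]/X[3]).ravel()
def proj(n,X):
    K,R,t=cam(n);p=K@(R@np.array(X,float)+t);return p[:2]/p[2]
def blobs(img,roi,f,mn=4):
    x0,y0,x1,y1=roi;h=cv2.cvtColor(img,cv2.COLOR_BGR2HSV)[y0:y1,x0:x1].astype(int)
    m=f(h[...,0],h[...,1],h[...,2]).astype(np.uint8)
    n,_,st,c=cv2.connectedComponentsWithStats(m)
    return [(int(st[i,4]),(c[i]+[x0,y0]).round(2).tolist(),(st[i,:4]+[x0,y0,0,0]).tolist()) for i in range(1,n) if st[i,4]>=mn]
orange=lambda h,s,v:(h>7)&(h<20)&(s>150)&(v>110)
red=lambda h,s,v:((h<5)|(h>174))&(s>150)&(v>90)
white=lambda h,s,v:(s<60)&(v>170)
```

Run:
```python
from h import *
R={"scene":("pics/s0.png",(350,255,515,415)),"top":("pics/t0.png",(85,100,215,235))}
for n,(f,r) in R.items():
    im=cv2.imread(f)
    for k,g in(("or",orange),("red",red),("wh",white)):print(n,k,blobs(im,r,g))
    c=(380,255,470,345) if n=="scene" else (110,115,200,205)
    cv2.imwrite(f"pics/z{n}.png",cv2.resize(im[c[1]:c[3],c[0]:c[2]],None,fx=6,fy=6,interpolation=cv2.INTER_CUBIC))
a=cv2.imread("pics/zscene.png");b=cv2.imread("pics/ztop.png");s=cv2.resize(np.hstack([a,b]),(800,400));cv2.imwrite("pics/z.png",s)
```

```text
scene or [(160, [404.65, 290.47], [400, 278, 11, 24]), (174, [444.02, 290.24], [437, 278, 14, 24]), (60, [492.43, 368.67], [488, 365, 10, 9])]
scene red [(82, [430.76, 331.7], [426, 327, 11, 10])]
scene wh [(83, [428.87, 288.37], [425, 279, 8, 21]), (9, [399.11, 294.33], [398, 291, 3, 7]), (22, [403.36, 304.77], [401, 302, 6, 7]), (37, [442.51, 306.46], [440, 301, 6, 11]), (84, [393.43, 316.5], [388, 312, 12, 10]), (27, [429.07, 315.89], [426, 314, 7, 5]), (623, [445.04, 370.7], [426, 351, 39, 38])]
top or [(20, [101.95, 143.9], [100, 142, 5, 5]), (57, [159.93, 167.86], [157, 161, 9, 13]), (35, [132.34, 178.46], [130, 173, 8, 13]), (23, [138.35, 180.57], [136, 178, 6, 6])]
top red [(39, [141.0, 155.59], [138, 153, 7, 7])]
top wh [(209, [129.1, 131.65], [118, 121, 23, 22]), (41, [166.73, 156.71], [163, 154, 8, 7]), (31, [143.1, 166.35], [140, 162, 7, 10]), (11, [165.64, 177.55], [165, 174, 2, 7]), (6, [139.83, 187.83], [139, 187, 3, 3]), (6, [158.0, 189.17], [157, 188, 3, 3])]
```

View pics/z.png

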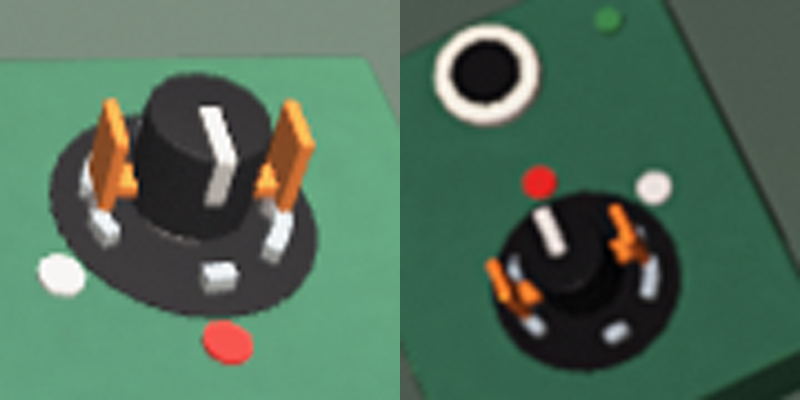

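The zoom shows both tabs out, with the pointer at the red dot. Next I triangulate the dots, the socket, the pointer and the tab tops.

Run:
```python
from h import *
S=lambda x,y:(380-.5+x/4.444,255-.5+y/4.444)
T=lambda x,y:(110-.5+(x-400)/4.444,115-.5+y/4.444)
P={"red":((430.76,331.7),(141,155.59)),"white":((393.43,316.5),(166.73,156.71)),
"socket":((445.04,370.7),(129.1,131.65)),
"tabR_far":(S(107,98),T(633,234)),"tabR_near":(S(127,112),T(611,205)),
"tabL_far":(S(287,98),T(509,290)),"tabL_near":(S(313,138),T(488,260)),
"ptr_rim":(S(232,157),T(539,208)),"ptr_in":(S(210,107),T(557,252))}
X={}
for k,(a,b) in P.items():
    X[k]=tri(a,b);print(k,X[k].round(1),"err",np.linalg.norm(proj("scene",X[k])-a).round(1),np.linalg.norm(proj("top",X[k])-b).round(1))
# box axis via dots & socket on z=70(+)
for n,i in(("scene",0),("top",1)):
    print(n,[(k,plane(n,P[k][i],z).round(1).tolist()) for k,z in(("red",70),("white",70),("socket",78),("tabR_far",115),("tabR_near",115),("tabL_far",115),("tabL_near",115),("ptr_rim",118),("ptr_in",118))])
# lock ring: dark blob incl core base; ellipse outline in top
im=cv2.imread("pics/t0.png")
g=cv2.cvtColor(im,cv2.COLOR_BGR2HSV)
m=((g[...,0]>55)&(g[...,0]<95)&(g[...,1]>90)&(g[...,2]>50)).astype(np.uint8)
m=cv2.morphologyEx(m,cv2.MORPH_OPEN,np.ones((3,3)))
cs,_=cv2.findContours(m[95:240,80:220],cv2.RETR_EXTERNAL,cv2.CHAIN_APPROX_NONE)
c=max(cs,key=cv2.contourArea);r=cv2.minAreaRect(c);print(cv2.contourArea(c),r)
box=cv2.boxPoints(r)+[80,95];print([plane("top",p,70)[:2].round(1).tolist() for p in box])
```

```text
red [686.6 284.1  71.2] err 0.4 0.2
white [685.1 230.1  71.4] err 0.4 0.2
socket [739.3 313.6  71.6] err 0.5 0.2
tabR_far [646.8 226.3 117.6] err 0.7 0.4
tabR_near [657.5 234.7 125.3] err 0.4 0.3
tabL_far [619.8 278.8 117.7] err 0.4 0.3
tabL_near [633.5 289.5 117.4] err 0.5 0.3
ptr_rim [657.  268.1 120.8] err 0.7 0.4
ptr_in [637.2 258.  119.8] err 0.0 0.0
scene [('red', [685.3, 284.6, 70.0]), ('white', [683.6, 230.5, 70.0]), ('socket', [743.6, 313.5, 78.0]), ('tabR_far', [643.7, 227.0, 115.0]), ('tabR_near', [646.9, 234.4, 115.0]), ('tabL_far', [616.6, 279.4, 115.0]), ('tabL_near', [630.7, 290.2, 115.0]), ('ptr_rim', [653.7, 269.0, 118.0]), ('ptr_in', [635.3, 258.0, 118.0])]
top [('red', [687.1, 284.0, 70.0]), ('white', [685.8, 230.0, 70.0]), ('socket', [736.7, 310.8, 78.0]), ('tabR_far', [647.8, 226.3, 115.0]), ('tabR_near', [661.2, 237.1, 115.0]), ('tabL_far', [620.7, 279.2, 115.0]), ('tabL_near', [634.4, 289.7, 115.0]), ('ptr_rim', [658.1, 268.1, 118.0]), ('ptr_in', [637.8, 258.5, 118.0])]
7929.5 ((65.12972259521484, 70.30790710449219), (99.777587890625, 88.19805145263672), 64.29004669189453)
[[720.3, 407.5], [811.4, 246.5], [612.8, 142.7], [529.4, 299.0]]
```

Three checks hold: the tab tops are at about 117 mm (115 given), the tab mid-planes are 59 mm apart, and both dots are 52 mm from the axis. The selector axis is at (641, 258) and the frame yaw is about 28°. I'm moving over it now.

Careful with the scale: shifts go in shares of 50 mm and turns go in shares of pi rad. That gives: -36 mm is -0.72, -15 mm is -0.3.

drive_effector --ticks '[-0.72,-0.3,0,0,0,0,85,-0.72,-0.3,0,0,0,0,85,-0.72,-0.3,0,0,0,0,85,-0.72,-0.3,0,0,0,0,85,-0.72,-0.3,0,0,0,0,85,-0.72,-0.3,0,0,0,0,85,-0.72,-0.3,0,0,0,0,85,-0.72,-0.3,0,0,0,0,85,-0.72,-0.3,0,0,0,0,85,-0.72,-0.3,0,0,0,0,85,-0.72,-0.3,0,0,0,0,85,-0.72,-0.3,0,0,0,0,85]'

```text
clock: 1.3
eef_pos: [540.4, 339.8, 230.9]
tool_rot: [-3.141, -0.001, 2.878]
force: [0.4, -0.2, -0.6]
width: 85.1
gripper_force: 0.0
```

drive_effector --ticks '[-0.72,-0.3,0,0,0,-0.0318,85,-0.72,-0.3,0,0,0,-0.0318,85,-0.72,-0.3,0,0,0,-0.0318,85,0,0,0,0,0,-0.0318,85,0,0,0,0,0,-0.0318,85,0,0,0,0,0,-0.0318,85,0,0,0,0,0,-0.0318,85,0,0,0,0,0,-0.0159,85,0,0,0,0,0,0,85]'

```text
clock: 2.2
eef_pos: [638.2, 279.0, 230.7]
tool_rot: [3.141, -0.001, -2.655]
force: [-0.5, 0.2, -0.5]
width: 84.5
gripper_force: 0.0
```

Add to h.py:
```python
def goal(X,yaw_y,z):
    from scipy.spatial.transform import Rotation as Ro
    s=ctrl.read_state();R=Ro.from_euler('xyz',s['tool_rot']).as_matrix()
    d=R.T@(np.array([*X,z])-s['eef_pos']);y=R[:,1];a=np.arctan2(y[1],y[0])
    print("t",s['clock'],"pos",s['eef_pos'].round(1),"d tool",d.round(1),"ydir deg",np.degrees(a).round(1),"rz",round(a-np.radians(yaw_y),3),"tilt",R[:,2].round(3),"q",s['qpos'].round(2),"F",s['force'].round(1),s['torque'].round(2),s['width'])
```

```bash
python3 -c "from h import *;goal((641,258),118,82)"
```

```text
t 2.2 pos [638.2 279.  230.7] d tool [  7.1 -20.  148.7] ydir deg 117.9 rz -0.003 tilt [-0.001 -0.    -1.   ] q [-0.37  0.7  -0.16  1.36  0.12  1.08  1.51] F [-0.5  0.2 -0.5] [-0.03  0.    0.04] 84.54087284124596
```

Converted, 25 mm is 0.5, -10 mm is -0.2.

drive_effector --ticks '[0.07,-0.2,0,0,0,0,85,0.072,-0.2,0,0,0,0,85,0,0,0.5,0,0,0,85,0,0,0.5,0,0,0,85,0,0,0.5,0,0,0,85,0,0,0.5,0,0,0,85,0,0,0,0,0,0,85,0,0,0,0,0,0,85]'

```text
clock: 3.0
eef_pos: [641.9, 257.3, 131.5]
tool_rot: [-3.141, -0.0, -2.657]
force: [-0.6, -1.2, -0.4]
width: 84.7
gripper_force: 0.0
```

Run:
```python
from h import *
goal((641,258),118,82)
a=ctrl.get_image("scene")[225:345,360:480];b=ctrl.get_image("top")[110:230,90:210]
f=lambda i:cv2.resize(i,(400,400),interpolation=cv2.INTER_CUBIC)
cv2.imwrite("pics/c1.png",np.hstack([f(a),f(b)]))
```

```text
t 3.0 pos [641.9 257.3 131.5] d tool [ 0.4  1.  49.5] ydir deg 117.8 rz -0.004 tilt [-0.    -0.001 -1.   ] q [-0.34  0.8  -0.15  1.47  0.14  0.88  1.52] F [-0.6 -1.2 -0.4] [-0.01 -0.01 -0.04] 84.65894161422348
```

View pics/c1.png

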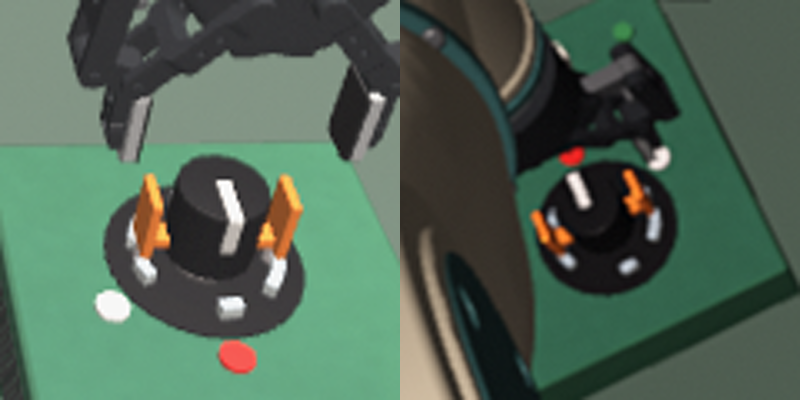

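The scene crop shows the fingers straddling the selector from above. The view is skewed by parallax, so I check where the tips should project.

Run:
```python
from h import *
a=np.radians(117.8);y=np.array([np.cos(a),np.sin(a),0]);x=np.array([np.sin(a),-np.cos(a),0])
t=np.array([641.9,257.3,144.5])
for s in(1,-1):
  for w in(-11,11):
    p=t+s*42.5*y+w*x
    print(s,w,"scene",((proj("scene",p)-[360,225]+.5)*400/120).round(),"top",((proj("top",p)-[90,110]+.5)*400/120+[400,0]).round())
for s in(1,-1): # tabs top outer corners predicted
  p=np.array([641,258,115])+s*32*y
  print("tab",s,((proj("scene",p)-[360,225]+.5)*400/120).round(),((proj("top",p)-[90,110]+.5)*400/120+[400,0]).round())
```

```text
1 -11 scene [325. 127.] top [513. 233.]
1 11 scene [343. 165.] top [498. 200.]
-1 -11 scene [125. 128.] top [650. 169.]
-1 11 scene [136. 166.] top [634. 137.]
tab 1 [294. 193.] [537. 225.]
tab -1 [146. 194.] [637. 179.]
```

The predictions match the picture within about 2 mm, so I'm descending.

Converted, 10 mm is 0.2, 9 mm is 0.18.

drive_effector --ticks '[0.008,0.02,0.2,0,0,0,85,0,0,0.2,0,0,0,85,0,0,0.2,0,0,0,85,0,0,0.18,0,0,0,85,0,0,0.16,0,0,0,85,0,0,0,0,0,0,85,0,0,0,0,0,0,85]'

```text
clock: 3.8
eef_pos: [640.7, 259.0, 84.0]
tool_rot: [3.142, -0.0, -2.655]
force: [-0.1, -0.6, -0.0]
width: 85.1
gripper_force: 0.0
```

```bash
python3 -c "from h import *;goal((641,258),118,82)"
```

```text
t 3.8 pos [640.7 259.   84. ] d tool [ 0.2 -1.1  2. ] ydir deg 117.9 rz -0.003 tilt [-0. -0. -1.] q [-0.35  0.85 -0.14  1.5   0.15  0.8   1.51] F [-0.1 -0.6 -0. ] [ 0.   -0.04  0.07] 85.1008970998055
```

drive_effector --ticks '[0,0,0,0,0,0,45,0,0,0,0,0,0,45,0,0,0,0,0,0,45,0,0,0,0,0,0,45,0,0,0,0,0,0,45,0,0,0,0,0,0,45,0,0,0,0,0,0,45,0,0,0,0,0,0,45]'

```text
clock: 4.6
eef_pos: [641.3, 259.8, 87.2]
tool_rot: [3.141, 0.003, -2.655]
force: [-4.1, -0.6, 12.2]
width: 47.8
gripper_force: 62.4
```

```bash
python3 -c "from h import *;goal((641,258),118,82)"
```

```text
t 4.6 pos [641.3 259.8  87.2] d tool [ 1.2 -1.4  5.2] ydir deg 117.9 rz -0.002 tilt [ 0.002  0.001 -1.   ] q [-0.35  0.85 -0.14  1.5   0.15  0.8   1.51] F [-4.1 -0.6 12.2] [-0.19  0.71 -0.01] 47.80747605130859
```

Run:
```python
from h import *
a=ctrl.get_image("scene")[225:345,360:480];b=ctrl.get_image("top")[110:230,90:210]
f=lambda i:cv2.resize(i,(400,400),interpolation=cv2.INTER_CUBIC)
cv2.imwrite("pics/c2.png",np.hstack([f(a),f(b)]))
```

```text
(no output)
```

View pics/c2.png

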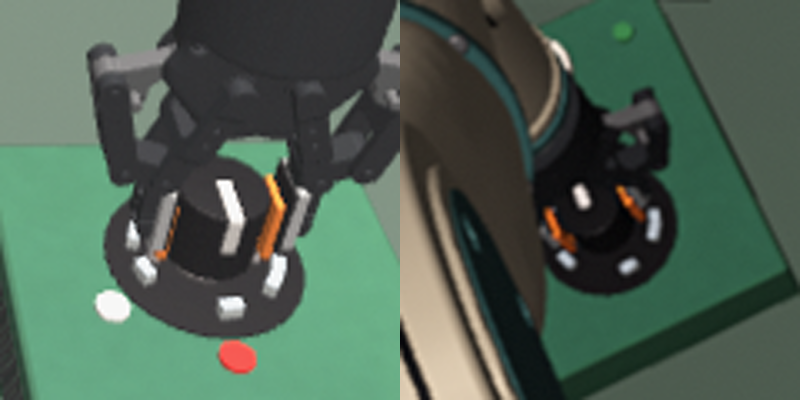

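Both tabs are pinched against the core, with the fingers above the ring. Now I turn clockwise (+z of the tool).

Converted, 0.05 rad / 3.1416 = 0.0159.

drive_effector --ticks '[0,0,0,0,0,0.0159,45,0,0,0,0,0,0.0159,45,0,0,0,0,0,0.0159,45,0,0,0,0,0,0.0159,45,0,0,0,0,0,0,45]'

```text
clock: 5.2
eef_pos: [641.6, 259.2, 87.2]
tool_rot: [-3.141, 0.003, -2.857]
force: [-3.0, -2.0, 12.1]
width: 47.9
gripper_force: 62.5
```

```bash
python3 -c "from h import *;goal((641,258),58,82)"
```

```text
t 5.2 pos [641.6 259.2  87.2] d tool [ 0.9 -1.   5.2] ydir deg 106.3 rz 0.843 tilt [ 0.002  0.001 -1.   ] q [-0.38  0.85 -0.09  1.5   0.09  0.79  1.36] F [-3.  -2.  12.1] [-0.37  0.68 -0.11] 47.93593234052779
```

Converted, 0.09 rad / 3.1416 = 0.0286.

drive_effector --ticks '[0,0,0,0,0,0.0286,45,0,0,0,0,0,0.0286,45,0,0,0,0,0,0.0286,45,0,0,0,0,0,0.0286,45,0,0,0,0,0,0.0286,45,0,0,0,0,0,0.0286,45,0,0,0,0,0,0.0286,45,0,0,0,0,0,0.0286,45,0,0,0,0,0,0.0286,45,0,0,0,0,0,0.0159,45,0,0,0,0,0,0,45,0,0,0,0,0,0,45]'

```text
clock: 6.4
eef_pos: [641.2, 256.5, 87.2]
tool_rot: [-3.14, 0.002, 2.567]
force: [-3.8, -5.5, 14.7]
width: 47.8
gripper_force: 63.2
```

Run:
```python
from h import *
goal((641,258),58,82)
a=ctrl.get_image("scene")[225:345,360:480];b=ctrl.get_image("top")[110:230,90:210]
f=lambda i:cv2.resize(i,(400,400),interpolation=cv2.INTER_CUBIC)
cv2.imwrite("pics/c3.png",np.hstack([f(a),f(b)]))
```

```text
t 6.4 pos [641.2 256.5  87.2] d tool [1.  1.1 5.2] ydir deg 57.1 rz -0.017 tilt [ 0.001 -0.003 -1.   ] q [-0.5   0.85  0.15  1.51 -0.15  0.79  0.7 ] F [-3.8 -5.5 14.7] [-1.22  1.12 -0.1 ] 47.819020338640776
```

View pics/c3.png

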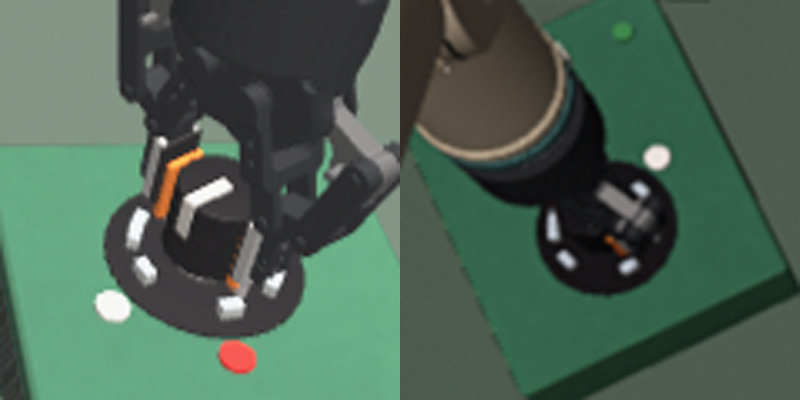

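The pointer now heads to the white dot at (113,305) in the scene crop. I check its angle before letting go.

Run:
```python
from h import *
q=lambda x,y:(359.5+x*.3,224.5+y*.3)
a,b=[plane("scene",q(*p),118)[:2] for p in((228,184),(185,200))]
d=b-a;print(a,b,np.degrees(np.arctan2(d[1],d[0])),np.linalg.norm(d))
```

```text
[636.79317769 259.92926712] [654.52290558 245.75585849] -38.63936106987459 22.69865113280055
```

The tool angle gives −33°, the picture about −38°, and the white dot is at −32°, all within the 10° window. Releasing.

drive_effector --ticks '[0,0,0,0,0,0,85,0,0,0,0,0,0,85,0,0,0,0,0,0,85,0,0,0,0,0,0,85,0,0,0,0,0,0,85,0,0,0,0,0,0,85,0,0,0,0,0,0,85,0,0,0,0,0,0,85,0,0,0,0,0,0,85]'

```text
clock: 7.4
eef_pos: [640.7, 259.0, 84.3]
tool_rot: [3.142, -0.0, 2.568]
force: [-0.2, -0.2, 0.3]
width: 84.7
gripper_force: 0.0
```

```bash
python3 -c "from h import *;goal((641,258),58,82)"
```

```text
t 7.4 pos [640.7 259.   84.3] d tool [-0.8 -0.7  2.3] ydir deg 57.1 rz -0.015 tilt [-0.  0. -1.] q [-0.5   0.86  0.14  1.51 -0.15  0.79  0.7 ] F [-0.2 -0.2  0.3] [-0.03  0.06  0.03] 84.73124714199224
```

Converted, -40 mm is -0.8, -30 mm is -0.6.

drive_effector --ticks '[0,0,-0.2,0,0,0,85,0,0,-0.4,0,0,0,85,0,0,-0.6,0,0,0,85,0,0,-0.8,0,0,0,85,0,0,-0.8,0,0,0,85,0,0,-0.6,0,0,0,85,0,0,0,0,0,0,85,0,0,0,0,0,0,85]'

```text
clock: 8.2
eef_pos: [641.0, 259.1, 255.7]
tool_rot: [3.14, 0.001, 2.568]
force: [0.1, 0.2, -1.0]
width: 85.1
gripper_force: 0.0
```

Run:
```python
from h import *
s=ctrl.get_image("scene");t=ctrl.get_image("top")
print(blobs(s,(350,255,515,415),orange),blobs(t,(85,100,215,235),orange))
a=s[225:345,360:480];b=t[110:230,90:210]
f=lambda i:cv2.resize(i,(400,400),interpolation=cv2.INTER_CUBIC)
cv2.imwrite("pics/c4.png",np.hstack([f(a),f(b)]))
```

```text
[(153, [409.59, 277.14], [403, 267, 15, 21]), (190, [438.05, 303.89], [430, 293, 18, 21]), (58, [492.5, 368.57], [488, 365, 10, 9])] [(20, [101.95, 143.9], [100, 142, 5, 5]), (35, [133.97, 164.23], [131, 160, 8, 11]), (42, [157.64, 180.38], [154, 175, 8, 12])]
```

View pics/c4.png

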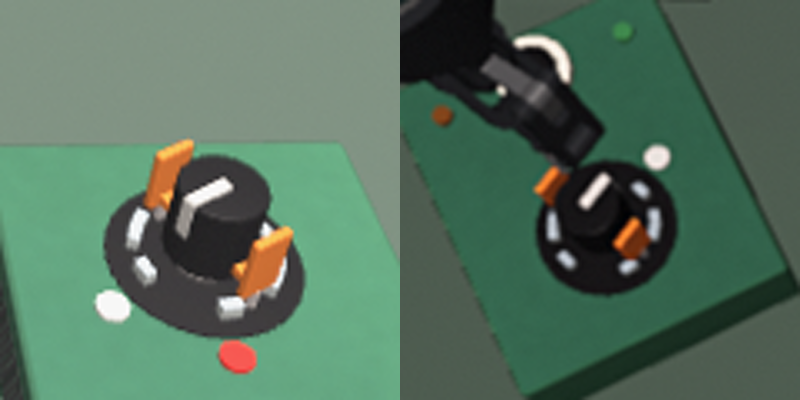

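Both tabs look sprung out, and the pointer aims at the white dot. I measure the tab spacing and pointer angle before handing in.

Run:
```python
from h import *
q=lambda p:(359.5+p[0]*.3,224.5+p[1]*.3)
c=[plane("scene",q(p),115)[:2] for p in((158,155),(192,142),(254,241),(291,230))]
l=(c[0]+c[1])/2;r=(c[2]+c[3])/2;d=r-l
print(l,r,np.linalg.norm(d),np.degrees(np.arctan2(d[1],d[0]))-90)
T=lambda p:(89.5+(p[0]-400)*.3,109.5+p[1]*.3)
a,b=[plane("top",T(p),118)[:2] for p in((583,206),(606,176))];d=b-a;print(np.degrees(np.arctan2(d[1],d[0])))
```

```text
[622.8663928  234.07511118] [654.52148367 282.89977597] 58.188423850931784 -32.95704395233473
-32.620658140912916
```

Tab mid-plane spacing is 58 mm, which means out (it would be 47 mm if in). Pointer angle is −33°, at the white dot (−32°).

```bash
python3 -c "from cell import ctrl;print(ctrl.finish_job())"
```

```text
the job is handed in; nothing more can be done
None
```

The green supply's selector is at the white dot with both tabs sprung out, the grey selector was left alone, and the job is handed in (no verdict was shown).

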